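# Seat a cutting board on its locating stud and lock it

### The job

The small cutting board was put down carelessly on its docking frame and is propped up on the hidden locating stud. Gently nudge it back against the rail and along it to the right, feeling for the stud and never shoving hard or lifting the board off, until its hole drops over the stud and it lies flat and square to the rail; then swing the red catch fully over its edge to lock it. Leave the things around it undisturbed.

Things in the scene. Friction and masses are not known exactly. Their poses are not given: they have to be found in the camera images.
- dock: grey docking frame for a cutting board, fixed to the worktop: deck 205 (x) x 370 (y) mm, its top 10 mm above the worktop. Origin at worktop level, 2.5 mm to +x of the deck's middle; x points to the aluminium back rail, y to the left along it. Apart from the rail, stud and catch the deck is clear, open at the front and both ends
- rail (a point): point on the inner face of the dock's back rail, at the middle of its length and 10 mm above the worktop (dock x = +85, y = 0). The rail runs straight along the whole deck and rises 20 mm above it. Friction at a finger that pushes the board's propped end can hold it up over the stud: ease off between nudges. Pressing that end down can tip the board the other way
- slot (a point): middle of the stud's slot in the deck, on the deck (dock x = +15, y = +95). A fixed steel stud, 18 mm across, rounded top, stands 7 mm above the deck. It is clamped anywhere up to 19 mm to the left or right of this point along the rail (not measured) and is hidden under the board
- board: loose light wooden cutting board, 140 (x) x 260 (y) x 12 mm, 0.22 to 0.45 kg. Origin: middle of its underside; z up. It starts 5 to 14 mm short of the rail, turned up to 0.05 rad, its left (+y) end propped up to 13 mm above the deck by the stud. Against the rail its hole is in line with the stud. It slides with 1 to 6 N; over 18 N from the fingers is too hard a shove
- board_hole (a point): centre of the board's round hole (22 mm across, 95 mm to +y of the board's origin) at the level of its underside: 10 mm above the worktop when seated over the stud, 16 mm or more while propped up. At the start it is 40 to 48 mm to the left of the slot's middle: slide the board right (dock -y) until it drops; then the stud stops it
- catch (a joint): angle of the red turn catch at the dock's front left: 0 = open, pointing left along the front edge; 1.571 = fully closed (stop), pointing at the rail over the board's edge. Turns clockwise seen from above, lightly (under 2 N), and stays where left. Arm 53 mm long, 14 wide, 5 thick, its underside 14 mm above the deck: it passes only over a board that lies flat
- catch_pivot (a point): vertical axis of the catch, 24 mm above the worktop, on a fixed post 14 mm across (dock x = -88, y = +90)
- catch_peg (a point): upright round red peg on the catch, 12 mm across, 24 mm tall, 34 mm from the pivot; the point is on its axis, 42 mm above the worktop, 11 mm below its top
- pasta_jar: clear jar with a red lid, 65 mm across, 99 mm tall, a bystander at the back; origin under its middle
- spread_tub: green plastic tub with a lid, 96 x 137 x 53 mm, a bystander on the left; origin under its middle

How it is judged:
By the outcome, as a careful person would: the job done as asked, in the order asked, and still so for the second after the job is handed in, with the robot touching nothing.
It also fails if it takes over 70 s, if anything falls off the work surface, if the arm or the gripper's body presses on something with over 40 N, if the wrist force passes 120 N, or if a joint passes its speed limit or range.

### The arm

A 7-joint arm with a two-finger parallel gripper is mounted at the origin on a cart in front of the work surface, level with it; the furniture and walls round the work are solid. World frame = base frame: x ahead of the robot, y to its left, z up, the work surface at z = 0. Lengths are in mm, angles in rad, forces in N, time in s.
With the tool pointing down it reaches from about 400 to 875 mm from the base axis. Payload 4.4 kg.
Tool frame: the origin (TCP) lies at the very end of the fingers, on their centre line; the grasp point (between the pads) lies 19 mm behind it; z points along the fingers, y is the line along which they close (so a half turn about z gives the same grasp; the last joint's range is limited). The gripper opens to 85 mm and grips with 20 to 120 N. Pads are 22 mm wide; open, the fingers measure 114 mm over their backs; the gripper's body (76 mm by 85 mm) begins 54 mm behind the grasp point. The pads swing forward as they close: fully open they stand 13 mm farther back than shut.
Start: joints at [1.261, 0.628, 0.038, 1.517, -0.027, 0.996, -0.02], TCP at [156.933, -630.785, 196.413] pointing down, gripper open.
Joint ranges: [-3.06, 3.06], [-0.37, 2.12], [-1.25, 1.32], [0.18, 2.47], [-1.1, 4.24], [0.23, 1.98], [-2.94, 2.94]. Speed limits (rad/s): [2.57, 2.57, 3.14, 3.14, 3.14, 3.14, 3.14].

### API

Orientations are given as [roll, pitch, yaw] about the fixed x, y, z axes, in that order (R = Rz(yaw) Ry(pitch) Rx(roll)).
In Python, from cell import read_state, get_image, camera_info, finish_job gives the robot as it stands.
- The arm moves only by the tool play_rows, never from a script. Its argument "deltas" is one flat list of numbers, 7 for each row, row after row: the shift along the tool's x, y, z in mm, then the turn, a rotation vector about the tool's x, y, z in rad, then the opening, from 0 (shut) to 1 (fully open). In form: [dx, dy, dz, ax, ay, az, grip, dx, dy, dz, ax, ay, az, grip, ...]. A call has 1 to 10 rows; each row is the pose to reach, as a shift and turn from the pose commanded when the call began, along the tool's axes at that moment; what a row does not reach only later rows make up. A row lasts 1/8 s, in which the tool goes at most 62.5 mm and 10.7 degrees, less where a joint would pass 70% of its speed; a pose out of reach is approached as far as the arm can. A call with a gripper value outside its range is refused whole. The fingers move at their own pace and stop on an object; the grip force is fixed at half the most. Time passes only in rows, so rows that repeat a pose let the fingers close. It gives the time, the measured TCP pose, the force, the opening and the grip force at its end, in the units of the state.
- read_state(): the state, without advancing time (a new reading comes with each control period).
- get_image(name): name is "scene" or "top"; returns the picture (420x560x3 uint8, red, green, blue); there is no depth.
- camera_info(name): a dict with "fx", "fy", "cx", "cy" (pixels), "T" (4x4, takes a point from camera to world coordinates). Camera axes: x right, y down, z forward; pixel columns grow to the right and rows downward; lengths in mm; the calibration is good to about 2 mm. A picture is of the moment at which its call begins. camera_info takes no time and is no camera call.
- finish_job(): hands the job in; it is judged then, once.
The state is a dict: "clock": time; "qpos": joint angles; "qd": joint speeds; "tau": joint torques, N m; "eef_pos": TCP position; "tool_rot": TCP orientation; "force": force on the tool from outside, world axes, zero at the start; "torque": the same for the moment, N m; "width": finger opening in mm; "gripper_force": force on a finger pad.
Only numpy, scipy, OpenCV 4.12 (cv2) and the standard library are available. Lean on these libraries where they do the work, as an engineer would, in place of code of your own. Each camera call takes 0.05 s, during which the arm holds its last target. There are 200 camera calls.

## Working session

There is one attempt and no reset: what is moved stays moved. The work goes in short steps, Python scripts to look and compute and a tool call to move; the robot and the scene stay as the last step left them, time stands still between calls to the robot, and variables do not carry over. Pictures are saved under pics/ and viewed, at most 10 in all, crops included, and the job is handed in when it is done.

Besides the shell and the picture viewer there is one more tool, called after ">>>" in YAML: its name, and indented under it one key for each argument. play_rows: Moves the arm, as the interface text tells. Its arguments: {"type":"object","properties":{"deltas":{"type":"array"}},"required":["deltas"]}

```bash
mkdir -p pics; cat > h.py <<'E'
import numpy as np, cv2
from cell import *
def save(n,f,crop=None,s=1):
    im=get_image(n)
    if crop: a,b,c,d=crop; im=im[b:d,a:c]
    im=cv2.resize(im,None,fx=s,fy=s,interpolation=cv2.INTER_CUBIC)
    cv2.imwrite('pics/'+f,im[:,:,::-1])
def p2w(n,u,v,z):
    c=camera_info(n);T=np.array(c['T']);d=T[:3,:3]@np.array([(u-c['cx'])/c['fx'],(v-c['cy'])/c['fy'],1]);o=T[:3,3]
    return o+d*(z-o[2])/d[2]
def w2p(n,p):
    c=camera_info(n);T=np.linalg.inv(np.array(c['T']));q=T[:3,:3]@np.array(p,float)+T[:3,3]
    return c['fx']*q[0]/q[2]+c['cx'],c['fy']*q[1]/q[2]+c['cy']
E
python3 - <<'E'
from h import *
save('top','t1.png',None,1.42);save('scene','s1.png',None,1.42)
print(read_state());print(camera_info('top'));print(camera_info('scene'))
E
```

```text
{'clock': 0.1, 'qpos': array([ 1.26118521,  0.62924466,  0.03841591,  1.5182798 , -0.02701557,
        0.99629411, -0.02000313]), 'qd': array([ 3.47844986e-04, -6.18991825e-05,  1.66953752e-03, -2.83405758e-03,
       -2.22337808e-05,  3.57269622e-05,  1.31460962e-03]), 'tau': array([ 2.42101953e-03, -5.64537656e+01,  1.23009738e+00, -1.93973565e+01,
        1.11591237e-02,  5.43626491e-03, -4.74225169e-05]), 'eef_pos': array([ 156.81189128, -630.1579711 ,  195.5826005 ]), 'tool_rot': array([-3.13988334e+00, -1.30065117e-05,  2.43822577e-01]), 'force': array([ 0.12570567, -0.53402785, -0.52623081]), 'torque': array([ 0.00161108, -0.02818648, -0.02628451]), 'gripper_force': 0.0, 'width': 85.20570692498374}
{'fx': 471.4162727156433, 'fy': 471.4162727156433, 'cx': 281.8719009948598, 'cy': 208.37692543762932, 'T': array([[ 1.69136881e-02, -9.82820702e-01,  1.83786272e-01,
         4.60647209e+02],
       [-9.99127228e-01, -2.36347344e-02, -3.44409834e-02,
         1.33896980e+02],
       [ 3.81930513e-02, -1.83043345e-01, -9.82362675e-01,
         9.85169875e+02],
       [ 0.00000000e+00,  0.00000000e+00,  0.00000000e+00,
         1.00000000e+00]])}
{'fx': 469.7938434224722, 'fy': 469.7938434224722, 'cx': 291.41146159548464, 'cy': 211.96797122189633, 'T': array([[ 5.56824355e-01, -6.06031398e-01,  5.68042764e-01,
         1.00706313e+02],
       [-8.30472752e-01, -3.92866920e-01,  3.94931122e-01,
        -2.34730557e+02],
       [-1.61754489e-02, -6.91651305e-01, -7.22050432e-01,
         7.09639373e+02],
       [ 0.00000000e+00,  0.00000000e+00,  0.00000000e+00,
         1.00000000e+00]])}
```

View pics/t1.png

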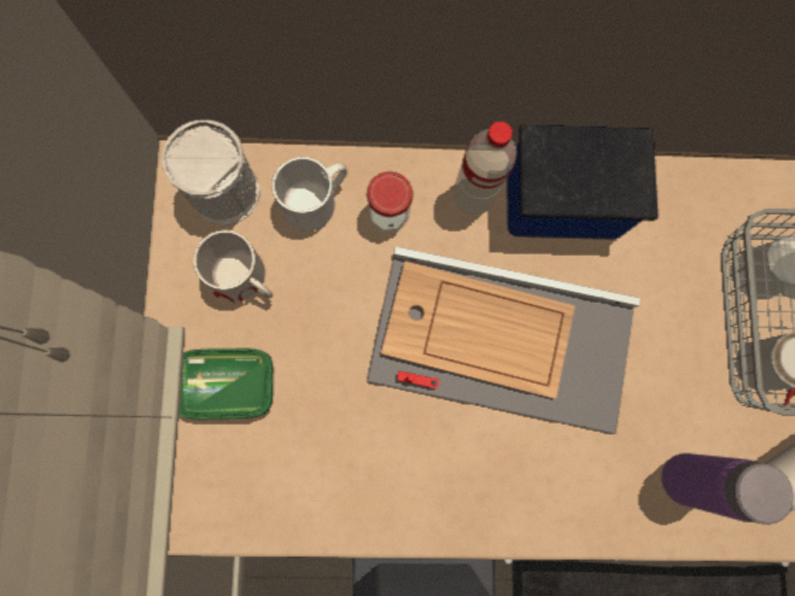

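View pics/s1.png

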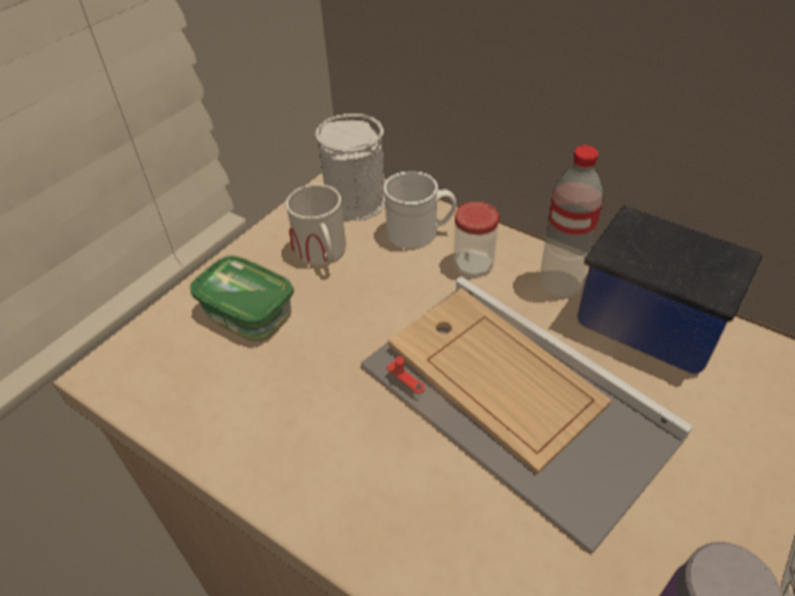

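```bash
python3 - <<'E'
from h import *
save('top','t2.png',(252,168,457,312),3.9)
E
```

```text
(no output)
```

View pics/t2.png

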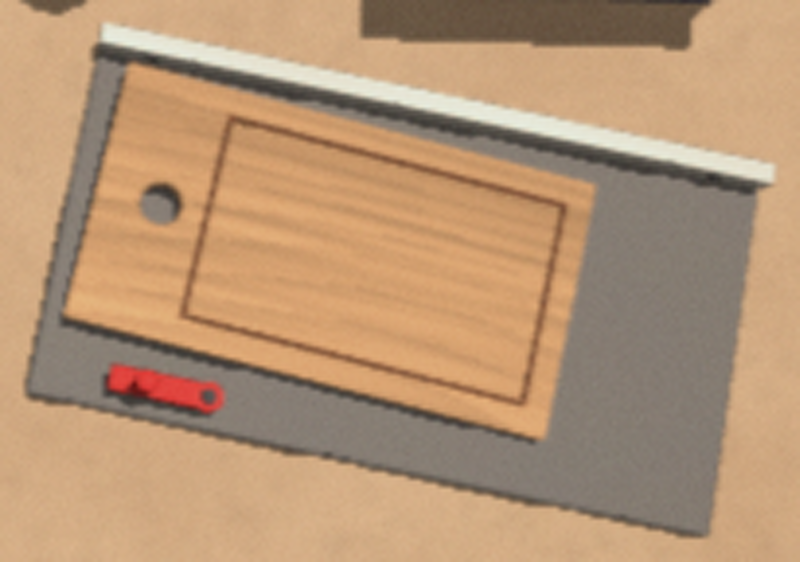

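```bash
cat >> h.py <<'E'
def cr(u,v,z,c=(252,168),s=3.9): return p2w('top',c[0]+(u+.5)/s-.5,c[1]+(v+.5)/s-.5,z)[:2]
E
python3 - <<'E'
from h import *
from scipy.optimize import least_squares
obs=[((28,395),10,(-105+2.5-0+2.5-0+0,185))]
# dock: deck x from -100 to 105
P=[((28,395),10,(-100,185)),((706,534),10,(-100,-185)),((208,397),29,(-88,90)),((102,45),30,(85,185)),((772,185),30,(85,-185))]
W=np.array([cr(*p[0],p[1]) for p in P]);L=np.array([p[2] for p in P],float)
def R(a): return np.array([[np.cos(a),-np.sin(a)],[np.sin(a),np.cos(a)]])
f=lambda q:((L@R(q[2]).T+q[:2])-W).ravel()
r=least_squares(f,[500,0,-.2]);q=r.x;print(q,r.fun.round(1))
todock=lambda p:(np.array(p)-q[:2])@R(q[2])
for n,uv,z in [('BL',(128,64),34),('FL',(63,320),34),('BR',(596,184),22),('FR',(545,438),22),('hole',(160,203),33),('peg',(118,372),53)]:
    w=cr(*uv,z);print(n,w.round(1),todock(w).round(1))
E
```

```text
[ 5.82894154e+02 -5.34059207e+01 -1.86504495e-01] [ 3.4  2.   0.6 -3.2 -2.1 -0.2 -0.4  2.6 -1.5 -1.2]
BL [690.1  96.1] [ 77.6 166.8]
FL [553.1 127.6] [-62.8 172.3]
BR [ 633.3 -157.1] [ 68.8 -92.6]
FR [ 497.7 -125.9] [-70.3 -87.1]
hole [615.8  78. ] [  7.9 135.2]
peg [525.6  99.3] [-84.7 139.5]
```

```bash
python3 - <<'E'
from h import *
k=1.42
print('tumbler base',p2w('top',690/k,487/k,0), 'top cand', [p2w('top',765/k,492/k,z).round() for z in(100,150,200,250)])
print('jar',p2w('top',388/k,218/k,0),'tub',p2w('top',227/k,385/k,50))
print('bottle',[p2w('top',500/k,133/k,z).round() for z in(150,200,250)])
q=[582.9,-53.4,-.1865];c,s=np.cos(q[2]),np.sin(q[2])
for d in [(-100,-20),(-100,0),(15,210),(-88,90),(-120,124)]: print(d,q[0]+c*d[0]-s*d[1],q[1]+s*d[0]+c*d[1])
E
```

```text
tumbler base [ 374.06951146 -324.430582      0.        ] top cand [array([ 378., -377.,  100.]), array([ 383., -348.,  150.]), array([ 387., -319.,  200.]), array([ 392., -290.,  250.])]
jar [765.73741752 120.17600045   0.        ] tub [505.34106179 337.20034412  50.        ]
bottle [array([842., -25., 150.]), array([819., -16., 200.]), array([796.,  -6., 250.])]
(-100, -20) 480.92566287874104 -54.51111146147933
(-100, 0) 484.63407748696653 -34.85792695887264
(15, 210) 636.5782417633225 150.17712632120117
(-88, 90) 513.1138539255452 51.35635453792219
(-120, 124) 487.9730635553577 90.70023156551433
```

>>> play_rows:
  deltas: [0, 0, -60, 0, 0, 0, 0, 0, 0, -115, 0, 0, 0, 0, 41, -43, -120, 0, 0, 0.1, 0, 81, -87, -120, 0, 0, 0.2, 0, 122, -130, -120, 0, 0, 0.3, 0, 162, -173, -120, 0, 0, 0.4, 0, 203, -217, -120, 0, 0, 0.431, 0, 243, -260, -120, 0, 0, 0.431, 0, 284, -303, -120, 0, 0, 0.431, 0, 324, -347, -120, 0, 0, 0.431, 0]

```text
clock: 1.4
eef_pos: [388.3, -214.1, 316.5]
tool_rot: [3.141, -0.0, -0.187]
force: [0.4, -1.5, 0.4]
width: 0.2
gripper_force: 0.0
```

>>> play_rows:
  deltas: [10, -45, 30, 0, 0, 0, 0, 20, -90, 60, 0, 0, 0, 0, 35, -135, 90, 0, 0, 0, 0, 48, -180, 120, 0, 0, 0, 0, 56, -194, 170, 0, 0, 0, 0, 56, -194, 220, 0, 0, 0, 0, 56, -194, 260, 0, 0, 0, 0, 56, -194, 290, 0, 0, 0, 0, 56, -194, 301, 0, 0, 0, 0, 56, -194, 301, 0, 0, 0, 0]

```text
clock: 2.65
eef_pos: [478.6, -35.6, 15.2]
tool_rot: [3.141, 0.001, -0.187]
force: [0.1, -0.7, 0.4]
width: -0.1
gripper_force: 0.0
```

```bash
cat >> h.py <<'E'
q=np.array([582.9,-53.4,-.1865])
def td(p): 
    c,s=np.cos(q[2]),np.sin(q[2]);d=np.array(p[:2])-q[:2];return np.array([c*d[0]+s*d[1],-s*d[0]+c*d[1]])
E
python3 - <<'E'
from h import *
save('top','t3.png',(252,168,457,312),3.9)
s=read_state();print(s['eef_pos'],td(s['eef_pos']),s['force'])
E
```

```text
[479.17988412 -35.68776358  15.93775595] [-105.20574451   -1.82676713] [0.20199327 0.08061    0.65590339]
```

View pics/t3.png

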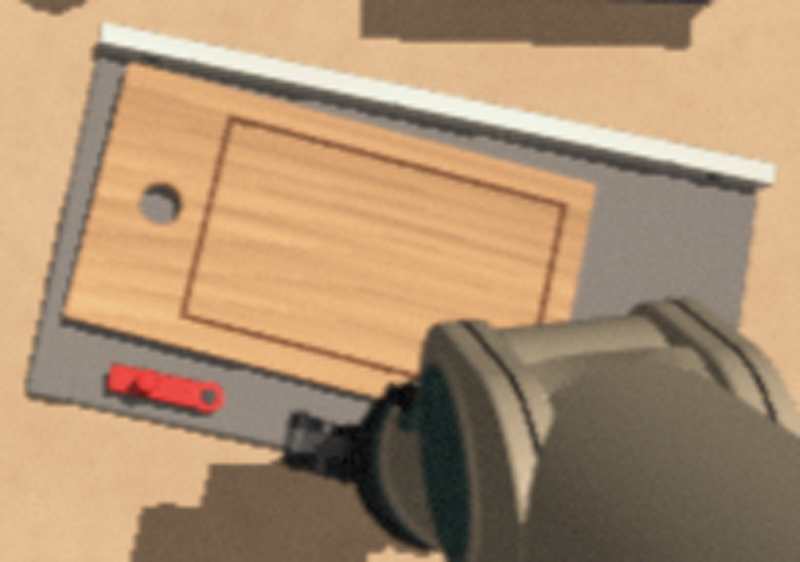

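>>> play_rows:
  deltas: [10, 0, 0, 0, 0, 0, 0, 20, 0, 0, 0, 0, 0, 0, 23, 0, 0, 0, 0, 0, 0, 25, 0, 0, 0, 0, 0, 0, 27, 0, 0, 0, 0, 0, 0, 29, 0, 0, 0, 0, 0, 0, 31, 0, 0, 0, 0, 0, 0]

```text
clock: 3.58
eef_pos: [509.2, -41.4, 15.4]
tool_rot: [3.142, 0.0, -0.187]
force: [0.4, -0.3, -0.5]
width: 0.0
gripper_force: 0.0
```

>>> play_rows:
  deltas: [1.5, 0, 0, 0, 0, 0, 0, 3, 0, 0, 0, 0, 0, 0, 4.5, 0, 0, 0, 0, 0, 0, 6, 0, 0, 0, 0, 0, 0]

```text
clock: 4.08
eef_pos: [515.2, -42.5, 15.4]
tool_rot: [-3.142, -0.0, -0.187]
force: [-0.7, -0.9, 0.1]
width: -0.2
gripper_force: 0.0
```

>>> play_rows:
  deltas: [1, 0, 0, 0, 0, 0, 0, 2, 0, 0, 0, 0, 0, 0, 3, 0, 0, 0, 0, 0, 0, 4, 0, 0, 0, 0, 0, 0]

```text
clock: 4.58
eef_pos: [519.1, -43.3, 15.4]
tool_rot: [-3.142, -0.0, -0.187]
force: [0.3, 0.2, 0.2]
width: -0.2
gripper_force: 0.0
```

```bash
python3 - <<'E'
from h import *
save('scene','s2.png',(240,180,500,390),3)
s=read_state();print(s['eef_pos'],td(s['eef_pos']),s['force'])
E
```

```text
[519.299644   -43.33721502  15.45594997] [-64.36332548  -1.90453597] [-0.03463145 -0.93626038  0.50818716]
```

View pics/s2.png

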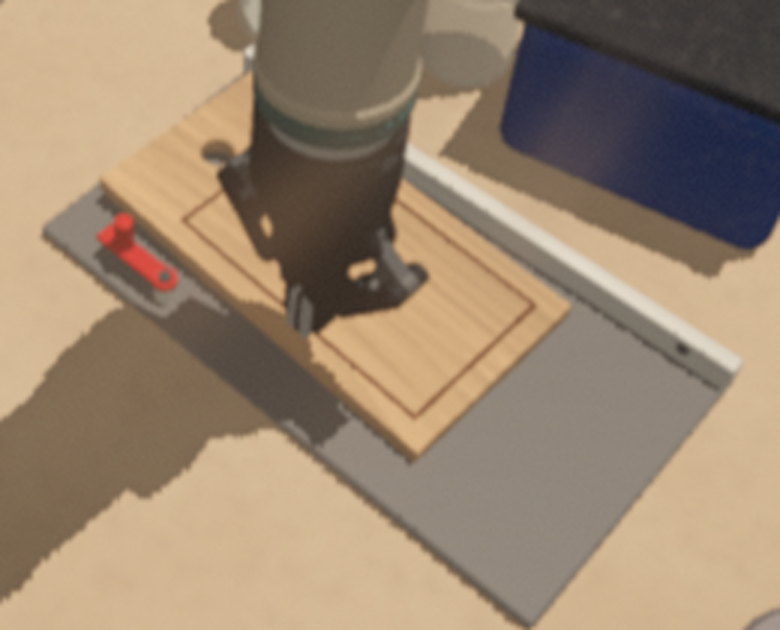

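```bash
python3 - <<'E'
from h import *
def fd(d,z):
    c,s=np.cos(q[2]),np.sin(q[2]);return [q[0]+c*d[0]-s*d[1],q[1]+s*d[0]+c*d[1],z]
for n,p in [('tip',fd((-64.4,-1.9),15.4)),('tipfront',fd((-75,-1.9),15.4)),('tipR',fd((-64,-12),15.4)),('deckFR',fd((-100,-185),10)),('deckFL',fd((-100,185),10)),('FR',fd((-70,-87),22)),('FL',fd((-63,172),34)),('edge',fd((-66,-2),26))]:
    u,v=w2p('scene',p);print(n,round((u-240)*3+1),round((v-180)*3+1))
E
```

```text
tip 303 359
tipfront 291 370
tipR 317 369
deckFR 534 622
deckFL 40 224
FR 417 451
FL 95 178
edge 302 350
```

```bash
python3 - <<'E'
from h import *
save('top','t4.png',(252,168,457,312),3.9)
a=cv2.imread('pics/t2.png',0);b=cv2.imread('pics/t4.png',0)
for n,(x,y,w,h) in {'hole':(130,175,65,60),'FL':(45,290,60,60),'BL':(108,45,60,50),'BR':(560,160,60,60),'inner':(205,95,60,60)}.items():
    r=cv2.matchTemplate(b[y-40:y+h+40,x-40:x+w+40],a[y:y+h,x:x+w],cv2.TM_CCOEFF_NORMED);_,m,_,l=cv2.minMaxLoc(r);print(n,m,l[0]-40,l[1]-40)
s=cv2.imread('pics/s2.png');cv2.imwrite('pics/s2z.png',cv2.resize(s[250:400,200:400],None,fx=3,fy=3,interpolation=cv2.INTER_CUBIC))
E
```

```text
hole 0.9984387159347534 0 0
FL 0.9983172416687012 0 0
BL 0.998607337474823 0 0
BR 0.7910020351409912 -12 -5
inner 0.9923956990242004 0 0
```

View pics/s2z.png

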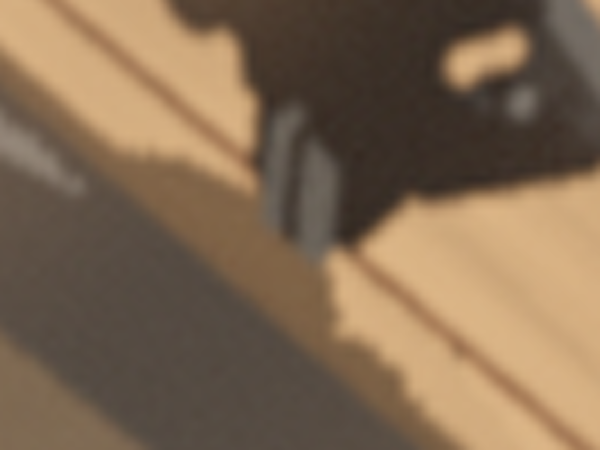

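```bash
python3 - <<'E'
from h import *
u,v=240+307/3,180+335/3
for z in (10,15,20,25,30,35,40,45,50): print(z,td(p2w('scene',u,v,z)).round(1))
print(read_state()['qpos'])
E
```

```text
10 [-47.4   8.2]
15 [-50.2   6.2]
20 [-53.    4.3]
25 [-55.8   2.3]
30 [-58.6   0.3]
35 [-61.4  -1.6]
40 [-64.2  -3.6]
45 [-67.   -5.6]
50 [-69.8  -7.6]
[ 0.08165088  0.73014047 -0.07875473  2.01438168  0.13469746  0.40169327
 -1.85925535]
```

>>> play_rows:
  deltas: [-12, 0, 0, 0, 0, 0, 0, -26, 0, 0, 0, 0, 0, 0, -26, 0, 2, 0, 0, 0, 0, -26, 0, 3.5, 0, 0, 0, 0, -26, 0, 4.5, 0, 0, 0, 0, -26, 0, 5.5, 0, 0, 0, 0]

```text
clock: 5.42
eef_pos: [493.8, -38.5, 9.8]
tool_rot: [-3.142, -0.0, -0.187]
force: [1.0, 0.1, -0.3]
width: -0.2
gripper_force: 0.0
```

>>> play_rows:
  deltas: [0, 0, 2, 0, 0, 0, 0, 0, 0, 4, 0, 0, 0, 0, 0, 0, 5, 0, 0, 0, 0, 0, 0, 6, 0, 0, 0, 0]

```text
clock: 5.92
eef_pos: [493.5, -38.4, 3.8]
tool_rot: [-3.142, -0.0, -0.187]
force: [-1.5, -0.8, -0.1]
width: 0.1
gripper_force: 0.0
```

```bash
python3 - <<'E'
from h import *
im=get_image('scene')[230:330,300:400]
cv2.imwrite('pics/s3.png',cv2.resize(im,None,fx=6,fy=6,interpolation=cv2.INTER_CUBIC)[:,:,::-1])
s=read_state();print(s['eef_pos'],td(s['eef_pos']),s['force'],s['width'])
E
```

```text
[493.38441384 -38.41731351   3.75043528] [-90.74141721  -1.87517027] [ 0.54524358  0.28884464 -0.45009511] 0.05572426839939469
```

View pics/s3.png

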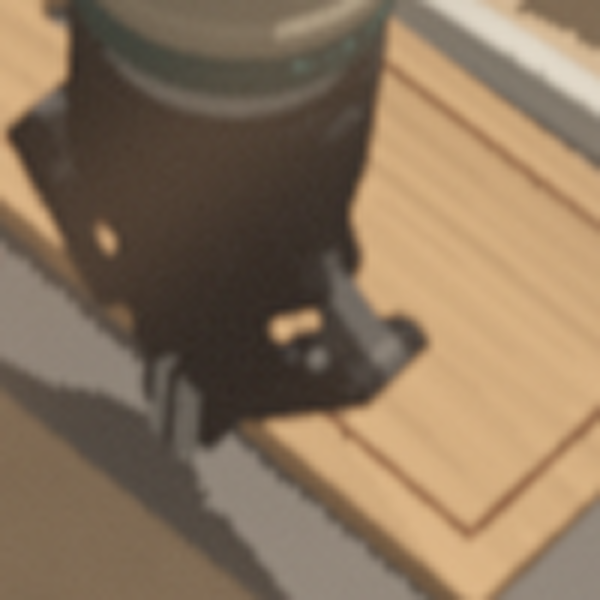

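>>> play_rows:
  deltas: [0, 0, 2, 0, 0, 0, 0, 0, 0, 4, 0, 0, 0, 0, 0, 0, 5, 0, 0, 0, 0, 0, 0, 6, 0, 0, 0, 0]

```text
clock: 6.48
eef_pos: [493.5, -38.5, -2.2]
tool_rot: [3.142, -0.0, -0.187]
force: [-0.8, 0.5, 0.3]
width: -0.1
gripper_force: 0.0
```

```bash
python3 - <<'E'
from h import *
for z in (10,15,20,25,30,35,40): print(z,td(p2w('scene',330.8,306.7,z)).round(1))
s=read_state();print(s['eef_pos'],s['force'])
E
```

```text
10 [-84.8   2.5]
15 [-87.3   0.6]
20 [-89.9  -1.3]
25 [-92.4  -3.3]
30 [-94.9  -5.2]
35 [-97.5  -7.1]
40 [-100.    -9.1]
[493.47437325 -38.46162823  -2.15046034] [-0.84281634  0.53489507  0.26846359]
```

>>> play_rows:
  deltas: [0, 0, 1.5, 0, 0, 0, 0, 0, 0, 3, 0, 0, 0, 0, 0, 0, 4, 0, 0, 0, 0]

```text
clock: 6.85
eef_pos: [493.4, -38.4, -6.2]
tool_rot: [3.142, 0.0, -0.187]
force: [0.8, -0.5, 0.3]
width: 0.2
gripper_force: 0.0
```

>>> play_rows:
  deltas: [5, 0, 0, 0, 0, 0, 0, 10, 0, 0, 0, 0, 0, 0, 12, 0, 0, 0, 0, 0, 0, 14, 0, 0, 0, 0, 0, 0, 15.5, 0, 0, 0, 0, 0, 0, 17, 0, 0, 0, 0, 0, 0]

```text
clock: 7.6
eef_pos: [510.2, -41.6, -6.1]
tool_rot: [3.142, 0.0, -0.187]
force: [-0.4, -0.1, 0.4]
width: 0.2
gripper_force: 0.0
```

>>> play_rows:
  deltas: [1.5, 0, 0, 0, 0, 0, 0, 3, 0, 0, 0, 0, 0, 0, 4.5, 0, 0, 0, 0, 0, 0, 6, 0, 0, 0, 0, 0, 0]

```text
clock: 8.1
eef_pos: [516.2, -42.7, -6.1]
tool_rot: [-3.142, -0.0, -0.187]
force: [1.2, -0.8, -1.2]
width: 0.0
gripper_force: 0.0
```

```bash
cat > chk.py <<'E'
from h import *
import sys
save('top',sys.argv[1],(252,168,457,312),3.9)
a=cv2.imread('pics/t2.png',0);b=cv2.imread('pics/'+sys.argv[1],0);s=read_state()
print(td(s['eef_pos']).round(1),s['eef_pos'][2].round(1),s['force'].round(1))
R=60
for n,(x,y,w,h) in {'hole':(135,180,55,50),'FL':(45,290,60,60),'BL':(108,52,60,50),'inBL':(205,95,60,60),'BR':(560,160,60,60),'inFL':(160,285,60,60)}.items():
    y0,x0=max(y-R,0),max(x-R,0)
    r=cv2.matchTemplate(b[y0:y+h+R,x0:x+w+R],a[y:y+h,x:x+w],cv2.TM_CCOEFF_NORMED);_,m,_,l=cv2.minMaxLoc(r)
    dx,dy=l[0]+x0-x,l[1]+y0-y
    d=td(cr(x+dx+w/2,y+dy+h/2,28))-td(cr(x+w/2,y+h/2,28));print(n,round(m,3),'px',dx,dy,'dock mm',d.round(1))
E
python3 chk.py t5.png
```

```text
[-67.2  -1.9] -6.1 [-0.9  1.1 -0. ]
hole 0.999 px 0 0 dock mm [0. 0.]
FL 0.999 px 0 0 dock mm [0. 0.]
BL 0.999 px 0 0 dock mm [0. 0.]
inBL 0.992 px 0 0 dock mm [0. 0.]
BR 0.954 px 0 -1 dock mm [0.5 0.1]
inFL 0.997 px 0 0 dock mm [0. 0.]
```

>>> play_rows:
  deltas: [1, 0, 0, 0, 0, 0, 0, 2, 0, 0, 0, 0, 0, 0, 3, 0, 0, 0, 0, 0, 0, 4, 0, 0, 0, 0, 0, 0]

```text
clock: 8.65
eef_pos: [520.0, -43.5, -6.1]
tool_rot: [3.142, 0.0, -0.187]
force: [-1.0, 0.2, -0.2]
width: -0.2
gripper_force: 0.0
```

```bash
python3 chk.py t6.png
```

```text
[-63.4  -1.9] -6.1 [-0.2 -0.5 -0. ]
hole 0.999 px 0 0 dock mm [0. 0.]
FL 0.999 px 0 0 dock mm [0. 0.]
BL 0.999 px 0 0 dock mm [0. 0.]
inBL 0.992 px 0 0 dock mm [0. 0.]
BR 0.873 px -1 -2 dock mm [1.  0.7]
inFL 0.997 px 0 0 dock mm [0. 0.]
```

```bash
python3 - <<'E'
from h import *
im=get_image('scene')[220:340,290:430]
cv2.imwrite('pics/s4.png',cv2.resize(im,None,fx=5,fy=5,interpolation=cv2.INTER_CUBIC)[:,:,::-1])
E
```

```text
(no output)
```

View pics/s4.png

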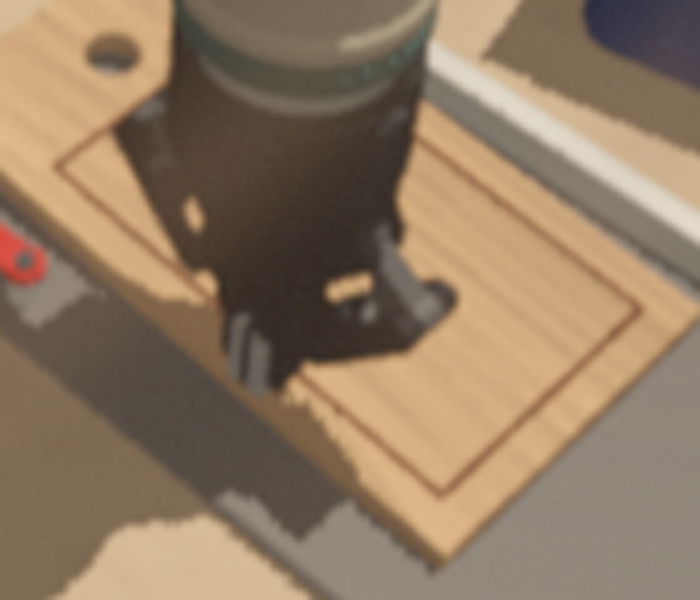

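```bash
python3 - <<'E'
from h import *
u,v=290+255/5,220+388/5
for z in (10,15,20,25,30,35,40): print(z,td(p2w('scene',u,v,z)).round(1))
s=read_state();print(td(s['eef_pos']),s['tool_rot'],s['width'])
E
```

```text
10 [-58.5   1.9]
15 [-61.2  -0. ]
20 [-63.9  -2. ]
25 [-66.6  -3.9]
30 [-69.4  -5.8]
35 [-72.1  -7.8]
40 [-74.8  -9.7]
[-63.48472135  -1.89553943] [-3.14155740e+00 -1.87545467e-04 -1.87272462e-01] -0.13208966592189783
```

>>> play_rows:
  deltas: [-15, 0, 0, 0, 0, 0, 0, -25, 0, 0, 0, 0, 0, 0, -25, 0, 2, 0, 0, 0, 0, -25, 0, 3, 0, 0, 0, 0, -25, 0, 4, 0, 0, 0, 0]

```text
clock: 9.38
eef_pos: [496.1, -38.9, -10.1]
tool_rot: [-3.141, -0.001, -0.187]
force: [-0.2, -0.3, 0.5]
width: 0.2
gripper_force: 0.0
```

>>> play_rows:
  deltas: [0, 0, 1, 0, 0, 0, 0, 0, 0, 2, 0, 0, 0, 0, 0, 0, 3, 0, 0, 0, 0]

```text
clock: 9.75
eef_pos: [495.5, -38.8, -13.2]
tool_rot: [-3.142, -0.0, -0.187]
force: [-0.1, 0.6, 0.3]
width: 0.1
gripper_force: 0.0
```

>>> play_rows:
  deltas: [0, 0, 1, 0, 0, 0, 0, 0, 0, 2, 0, 0, 0, 0, 0, 0, 3, 0, 0, 0, 0]

```text
clock: 10.12
eef_pos: [495.4, -38.8, -16.1]
tool_rot: [-3.142, -0.0, -0.187]
force: [-0.3, -0.5, -0.3]
width: 0.1
gripper_force: 0.0
```

>>> play_rows:
  deltas: [0, 0, 0.7, 0, 0, 0, 0, 0, 0, 1.4, 0, 0, 0, 0, 0, 0, 2, 0, 0, 0, 0]

```text
clock: 10.5
eef_pos: [495.4, -38.8, -18.1]
tool_rot: [-3.142, -0.0, -0.187]
force: [-0.0, 0.2, -0.2]
width: 0.0
gripper_force: 0.0
```

>>> play_rows:
  deltas: [0, 0, 0.7, 0, 0, 0, 0, 0, 0, 1.4, 0, 0, 0, 0, 0, 0, 2, 0, 0, 0, 0]

```text
clock: 10.88
eef_pos: [495.5, -38.8, -20.1]
tool_rot: [-3.142, -0.0, -0.187]
force: [-0.2, -1.3, 0.5]
width: -0.0
gripper_force: 0.0
```

>>> play_rows:
  deltas: [0, 0, 0.7, 0, 0, 0, 0, 0, 0, 1.4, 0, 0, 0, 0, 0, 0, 2, 0, 0, 0, 0]

```text
clock: 11.25
eef_pos: [495.4, -38.8, -22.1]
tool_rot: [-3.142, -0.0, -0.187]
force: [-0.4, -0.2, -0.2]
width: 0.0
gripper_force: 0.0
```

>>> play_rows:
  deltas: [0, 0, 0.7, 0, 0, 0, 0, 0, 0, 1.4, 0, 0, 0, 0, 0, 0, 2, 0, 0, 0, 0]

```text
clock: 11.62
eef_pos: [495.4, -38.8, -24.1]
tool_rot: [-3.142, -0.0, -0.187]
force: [-0.8, 0.0, 0.1]
width: -0.1
gripper_force: 0.0
```

```bash
python3 - <<'E'
from h import *
a=get_image('scene')[240:330,290:380]
b=get_image('scene')[100:380,180:460]
o=np.hstack([cv2.resize(a,(440,440),interpolation=cv2.INTER_CUBIC),cv2.resize(b,(350,440))])
cv2.imwrite('pics/s5.png',o[:,:,::-1])
E
```

```text
(no output)
```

View pics/s5.png

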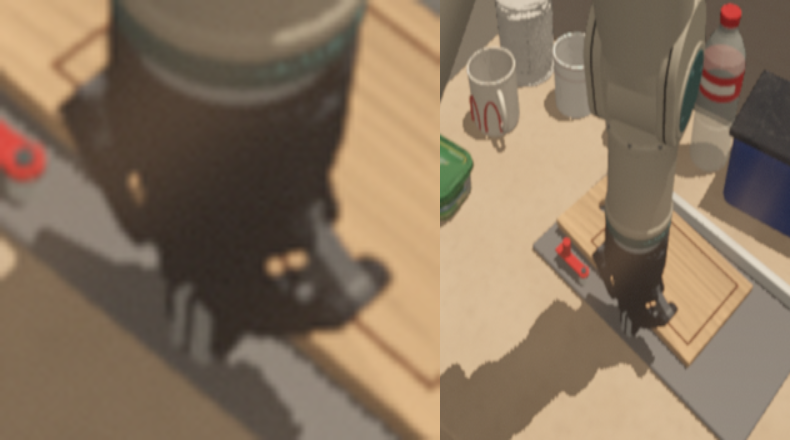

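```bash
python3 - <<'E'
from h import *
for z in (-10,0,10,15,20,25,30): print(z,td(p2w('scene',330.9,313.6,z)).round(1))
s=read_state();print(td(s['eef_pos']),s['tau'].round(2),s['force'].round(2),s['qpos'].round(4))
E
```

```text
-10 [-85.1   0.9]
0 [-90.   -2.9]
10 [-95.   -6.6]
15 [-97.4  -8.5]
20 [-99.9 -10.3]
25 [-102.4  -12.2]
30 [-104.8  -14.1]
[-88.68159746  -1.93531222] [-0.00e+00 -5.07e+01  2.00e-02 -6.04e+00  1.00e-02 -1.00e-02 -0.00e+00] [-0.41 -0.71 -0.13] [ 0.0607  0.7896 -0.0581  2.0885  0.1567  0.2675 -1.8896]
```

>>> play_rows:
  deltas: [0, 0, 0.7, 0, 0, 0, 0, 0, 0, 1.4, 0, 0, 0, 0, 0, 0, 2, 0, 0, 0, 0]

```text
clock: 12.1
eef_pos: [495.5, -38.8, -24.9]
tool_rot: [3.141, -0.001, -0.187]
force: [-3.9, 0.9, 19.7]
width: -0.3
gripper_force: 10.0
```

>>> play_rows:
  deltas: [0, 0, 0.5, 0, 0, 0, 0, 0, 0, 1, 0, 0, 0, 0, 0, 0, 1.5, 0, 0, 0, 0]

```text
clock: 12.48
eef_pos: [495.5, -38.9, -25.0]
tool_rot: [3.141, -0.001, -0.187]
force: [-5.4, 0.9, 35.8]
width: -0.3
gripper_force: 17.7
```

>>> play_rows:
  deltas: [0, 0, -3, 0, 0, 0, 0, 0, 0, -5.5, 0, 0, 0, 0, 5, 0, -5.5, 0, 0, 0, 0, 9, 0, -5.5, 0, 0, 0, 0, 11, 0, -5.5, 0, 0, 0, 0]

```text
clock: 13.1
eef_pos: [505.4, -41.0, -22.5]
tool_rot: [3.141, 0.002, -0.187]
force: [-3.2, 0.7, 1.5]
width: 0.2
gripper_force: 1.2
```

```bash
python3 chk.py t7.png
```

```text
[-78.3  -2.2] -22.5 [-1.2 -0.5  1.3]
hole 0.994 px 0 0 dock mm [0. 0.]
FL 0.996 px 0 0 dock mm [0. 0.]
BL 0.993 px -1 0 dock mm [-0.1  0.5]
inBL 0.984 px -1 -1 dock mm [0.4 0.6]
BR 0.975 px 0 -1 dock mm [0.5 0.1]
inFL 0.984 px 0 -1 dock mm [0.5 0.1]
```

>>> play_rows:
  deltas: [1, 0, 0, 0, 0, 0, 0, 2, 0, 0, 0, 0, 0, 0, 3, 0, 0, 0, 0, 0, 0, 4, 0, 0, 0, 0, 0, 0, 5, 0, 0, 0, 0, 0, 0]

```text
clock: 13.78
eef_pos: [511.2, -41.9, -22.1]
tool_rot: [3.142, -0.0, -0.187]
force: [-0.4, 0.3, -0.3]
width: 0.2
gripper_force: 0.6
```

```bash
python3 chk.py t8.png
```

```text
[-72.4  -1.9] -22.1 [-1.  -0.9 -0.4]
hole 0.99 px -3 -5 dock mm [2.3 2.1]
FL 0.992 px 0 -3 dock mm [1.5 0.3]
BL 0.957 px -7 -3 dock mm [0.8 4. ]
inBL 0.964 px -5 -7 dock mm [3.2 3.3]
BR 0.723 px -4 -4 dock mm [1.7 2.4]
inFL 0.971 px 1 -6 dock mm [3.2 0.1]
```

>>> play_rows:
  deltas: [1, 0, 0, 0, 0, 0, 0, 2, 0, 0, 0, 0, 0, 0, 3, 0, 0, 0, 0, 0, 0, 4, 0, 0, 0, 0, 0, 0]

```text
clock: 14.32
eef_pos: [515.1, -42.5, -22.0]
tool_rot: [3.142, 0.0, -0.187]
force: [-2.4, -0.9, -0.4]
width: -0.1
gripper_force: 0.8
```

```bash
python3 chk.py t9.png
```

```text
[-68.4  -1.9] -22.0 [-1.7 -0.4  0.1]
hole 0.985 px -4 -8 dock mm [3.8 2.9]
FL 0.985 px 1 -5 dock mm [2.7 0. ]
BL 0.871 px -10 -4 dock mm [1.  5.7]
inBL 0.973 px -7 -12 dock mm [5.6 4.9]
BR 0.597 px -7 -9 dock mm [4.  4.5]
inFL 0.967 px 0 -11 dock mm [5.7 1.1]
```

>>> play_rows:
  deltas: [-6, 0, 0, 0, 0, 0, 0, -6, -26, 0, 0, 0, 0, 0, -6, -52, 0, 0, 0, 0, 0, -3, -52, 0, 0, 0, 0, 0, -1, -52, 0, 0, 0, 0, 0, 0, -52, 0, 0, 0, 0, 0, 1, -52, 0, 0, 0, 0, 0, 2, -52, 0, 0, 0, 0, 0]

```text
clock: 15.38
eef_pos: [525.8, 7.4, -22.2]
tool_rot: [3.141, 0.002, -0.188]
force: [-1.7, -0.8, 1.6]
width: 0.1
gripper_force: 1.0
```

```bash
python3 chk.py t10.png
```

```text
[-67.   49.4] -22.2 [-2.9 -1.   1.2]
hole 0.983 px -4 -12 dock mm [5.9 3.3]
FL 0.983 px 1 -10 dock mm [5.2 0.6]
BL 0.695 px -10 -5 dock mm [1.6 5.8]
inBL 0.962 px -6 -15 dock mm [7.4 4.7]
BR 0.657 px 32 7 dock mm [ -0.2 -17.5]
inFL 0.458 px 9 -57 dock mm [30.4  1.2]
```

Keep pushing gently.

>>> play_rows:
  deltas: [0.7, 0, 0, 0, 0, 0, 0, 1.4, 0, 0, 0, 0, 0, 0, 2, 0, 0, 0, 0, 0, 0]

```text
clock: 15.8
eef_pos: [528.0, 7.8, -22.2]
tool_rot: [3.141, 0.001, -0.187]
force: [-3.3, -0.2, 1.8]
width: 0.1
gripper_force: 1.5
```

```bash
python3 chk.py t11.png
```

```text
[-65.1  49.9] -22.2 [-3.2  0.5  0.8]
hole 0.987 px -3 -17 dock mm [8.6 3.4]
FL 0.983 px 1 -15 dock mm [7.8 1.1]
BL 0.537 px -20 44 dock mm [-25.8   5.6]
inBL 0.974 px -5 -20 dock mm [10.1  4.7]
BR 0.657 px 33 7 dock mm [ -0. -18.]
inFL 0.446 px 9 -60 dock mm [32.   1.5]
```

>>> play_rows:
  deltas: [0.5, 0, 0, 0, 0, 0, 0, 1, 0, 0, 0, 0, 0, 0]

```text
clock: 16.1
eef_pos: [528.7, 7.4, -22.2]
tool_rot: [3.141, 0.002, -0.187]
force: [-5.2, -1.2, 1.7]
width: 0.3
gripper_force: 2.4
```

>>> play_rows:
  deltas: [0.4, 0, 0, 0, 0, 0, 0, 0.8, 0, 0, 0, 0, 0, 0]

```text
clock: 16.35
eef_pos: [528.6, 7.4, -22.2]
tool_rot: [3.141, 0.003, -0.187]
force: [-6.0, -0.1, 3.2]
width: -0.0
gripper_force: 3.2
```

```bash
python3 chk.py t12.png
```

```text
[-64.6  49.6] -22.3 [-6.1 -0.3  2.4]
hole 0.987 px -3 -17 dock mm [8.6 3.4]
FL 0.983 px 2 -15 dock mm [7.9 0.6]
BL 0.527 px -22 51 dock mm [-29.7   5.9]
inBL 0.965 px -6 -21 dock mm [10.6  5.3]
BR 0.669 px 32 7 dock mm [ -0.2 -17.5]
inFL 0.437 px 9 -60 dock mm [32.   1.5]
```

>>> play_rows:
  deltas: [-7, 0, 0, 0, 0, 0, 0, -7, 37, 0, 0, 0, 0, 0, -7, 75, 0, 0, 0, 0, 0, -5, 75, 0, 0, 0, 0, 0, -4, 75, 0, 0, 0, 0, 0, -3, 75, 0, 0, 0, 0, 0, -2.3, 75, 0, 0, 0, 0, 0, -1.6, 75, 0, 0, 0, 0, 0]

```text
clock: 17.4
eef_pos: [514.9, -65.2, -22.1]
tool_rot: [-3.141, 0.0, -0.186]
force: [-0.6, 0.8, 0.2]
width: -0.1
gripper_force: 0.5
```

```bash
python3 chk.py t13.png
```

```text
[-64.7 -24.3] -22.1 [ 0.3  0.2 -0.6]
hole 0.986 px -3 -17 dock mm [8.6 3.4]
FL 0.983 px 2 -15 dock mm [7.9 0.6]
BL 0.535 px 40 50 dock mm [-22.3 -26.3]
inBL 0.965 px -6 -21 dock mm [10.6  5.3]
BR 0.668 px 32 7 dock mm [ -0.2 -17.5]
inFL 0.973 px 1 -20 dock mm [10.4  1.5]
```

>>> play_rows:
  deltas: [0.6, 0, 0, 0, 0, 0, 0, 1.2, 0, 0, 0, 0, 0, 0, 1.8, 0, 0, 0, 0, 0, 0]

```text
clock: 17.82
eef_pos: [514.8, -65.5, -22.2]
tool_rot: [-3.142, 0.004, -0.187]
force: [-5.3, 3.2, 3.2]
width: -0.2
gripper_force: 2.9
```

>>> play_rows:
  deltas: [-6, 0, -3, 0, 0, 0, 0, -6, 0, -60, 0, 0, 0, 0, 10, -50, -65, 0, 0, 0, 0, 30, -100, -65, 0, 0, 0, 0, 50, -150, -65, 0, 0, 0, 0, 70, -200, -65, 0, 0, 0, 0, 90, -236, -65, 0, 0, 0, 0, 90, -236, -40, 0, 0, 0, 0, 90, -236, -12, 0, 0, 0, 0, 90, -236, -1.5, 0, 0, 0, 0]

```text
clock: 19.08
eef_pos: [648.5, 148.0, -22.0]
tool_rot: [3.14, 0.001, -0.188]
force: [-0.4, -0.1, -0.1]
width: 0.2
gripper_force: 0.0
```

```bash
python3 - <<'E'
from h import *
s=read_state();print(td(s['eef_pos']),s['eef_pos'],s['force'])
im=get_image('top')[168:312,252:457]; im0=cv2.resize(im,None,fx=2.8,fy=2.8,interpolation=cv2.INTER_CUBIC)
cv2.imwrite('pics/t14.png',im0[:,:,::-1])
E
python3 chk.py t15.png
```

```text
[ 27.12919418 210.0987643 ] [648.51541927 148.02517392 -22.03427151] [-0.42114723 -0.09517053 -0.08567485]
[ 27.2 210.3] -21.4 [-0.2 -0.9  0.9]
hole 0.333 px -21 60 dock mm [-33.5   4.5]
FL 0.604 px -4 51 dock mm [-26.3  -3.4]
BL 0.704 px 60 31 dock mm [ -9.9 -34.7]
inBL 0.592 px -17 -48 dock mm [23.8 13.9]
BR 0.665 px 32 7 dock mm [ -0.2 -17.5]
inFL 0.213 px -9 -47 dock mm [23.3  9.4]
```

>>> play_rows:
  deltas: [0, 8, 0, 0, 0, 0, 0, 0, 16, 0, 0, 0, 0, 0, 0, 19, 0, 0, 0, 0, 0, 0, 21, 0, 0, 0, 0, 0, 0, 23, 0, 0, 0, 0, 0, 0, 25, 0, 0, 0, 0, 0, 0, 27, 0, 0, 0, 0, 0, 0, 29, 0, 0, 0, 0, 0]

```text
clock: 20.18
eef_pos: [643.7, 120.9, -20.7]
tool_rot: [-3.141, -0.0, -0.187]
force: [0.4, 2.0, -0.2]
width: -0.1
gripper_force: 0.6
```

>>> play_rows:
  deltas: [0, 1.5, 0, 0, 0, 0, 0, 0, 3, 0, 0, 0, 0, 0, 0, 4.5, 0, 0, 0, 0, 0, 0, 6, 0, 0, 0, 0, 0, 0, 7.5, 0, 0, 0, 0, 0, 0, 9, 0, 0, 0, 0, 0]

```text
clock: 20.92
eef_pos: [641.9, 111.4, -20.6]
tool_rot: [3.142, 0.0, -0.187]
force: [0.6, 1.4, -1.1]
width: -0.2
gripper_force: 0.6
```

```bash
cat > chk2.py <<'E'
from h import *
import sys
# compare board right/inner patches with reference t14ref
f=sys.argv[1];ref=sys.argv[2]
im=get_image('top')[168:312,252:457];im=cv2.resize(im,None,fx=3.9,fy=3.9,interpolation=cv2.INTER_CUBIC)
cv2.imwrite('pics/'+f,im[:,:,::-1]);a=cv2.imread('pics/'+ref,0);b=cv2.imread('pics/'+f,0)
s=read_state();print(td(s['eef_pos']).round(1),s['eef_pos'][2].round(1),s['force'].round(1))
for n,(x,y,w,h) in {'right':(500,350,80,90),'inBR':(520,175,80,60),'FRi':(480,365,70,60),'hole':(135,160,60,60)}.items():
    y0,y1,x0,x1=y-30,y+h+30,max(x-100,0),x+w+140
    r=cv2.matchTemplate(b[y0:y1,x0:x1],a[y:y+h,x:x+w],cv2.TM_CCOEFF_NORMED);_,m,_,l=cv2.minMaxLoc(r)
    dx,dy=l[0]+x0-x,l[1]+y0-y;print(n,round(m,3),(dx,dy),(td(cr(x+dx,y+dy,22))-td(cr(x,y,22))).round(1))
E
python3 chk2.py t16.png t15.png
```

```text
[ 27.5 172.6] -20.6 [-0.   1.1 -0.2]
right 0.722 (125, 30) [ -2.  -67.6]
inBR 0.942 (24, 5) [  0.  -13.2]
FRi 0.528 (118, 30) [ -2.7 -63.9]
hole 0.444 (87, -8) [ 14.  -44.7]
```

>>> play_rows:
  deltas: [0, 1.5, 0, 0, 0, 0, 0, 0, 3, 0, 0, 0, 0, 0, 0, 4.5, 0, 0, 0, 0, 0, 0, 6, 0, 0, 0, 0, 0, 0, 7, 0, 0, 0, 0, 0, 0, 8, 0, 0, 0, 0, 0]

```text
clock: 21.72
eef_pos: [640.5, 103.6, -20.6]
tool_rot: [3.142, -0.0, -0.187]
force: [-0.8, 1.1, -1.6]
width: -0.2
gripper_force: 0.6
```

```bash
python3 chk2.py t17.png t15.png
```

```text
[ 27.5 164.7] -20.6 [-0.4  1.3 -0.1]
right 0.596 (140, -3) [ 16.9 -72.9]
inBR 0.724 (39, 6) [  1.2 -21.2]
FRi 0.481 (140, 12) [  9.  -73.9]
hole 0.453 (113, 2) [ 11.6 -59.4]
```

>>> play_rows:
  deltas: [0, 1, 0, 0, 0, 0, 0, 0, 2, 0, 0, 0, 0, 0, 0, 3, 0, 0, 0, 0, 0, 0, 4, 0, 0, 0, 0, 0, 0, 2.5, 0, 0, 0, 0, 0]

```text
clock: 22.4
eef_pos: [640.0, 100.4, -20.5]
tool_rot: [3.141, -0.0, -0.188]
force: [-0.1, -0.0, -0.4]
width: 0.1
gripper_force: 0.0
```

>>> play_rows:
  deltas: [0, 1.5, 0, 0, 0, 0, 0, 0, 3, 0, 0, 0, 0, 0, 0, 4, 0, 0, 0, 0, 0]

```text
clock: 22.78
eef_pos: [639.3, 97.4, -20.6]
tool_rot: [-3.141, -0.0, -0.187]
force: [0.7, 1.5, -0.3]
width: -0.2
gripper_force: 0.5
```

>>> play_rows:
  deltas: [0, -1.5, 0, 0, 0, 0, 0, 0, -1.5, 0, 0, 0, 0, 0, 0, 0.5, 0, 0, 0, 0, 0, 0, 1.6, 0, 0, 0, 0, 0, 0, 2.7, 0, 0, 0, 0, 0]

```text
clock: 23.4
eef_pos: [638.8, 95.0, -20.6]
tool_rot: [-3.141, -0.0, -0.187]
force: [0.7, 1.3, 0.2]
width: 0.2
gripper_force: 0.6
```

```bash
python3 chk2.py t18.png t17.png
```

```text
[ 27.5 155.8] -20.6 [-0.4  1.1 -0.8]
right 0.989 (53, 0) [  5.8 -27.6]
inBR 0.597 (46, 19) [ -5. -26.]
FRi 0.987 (52, 0) [  5.7 -27. ]
hole 0.974 (36, -3) [  5.6 -18.5]
```

>>> play_rows:
  deltas: [0, -1.5, 0, 0, 0, 0, 0, 0, -1.5, 0, 0, 0, 0, 0, 0, 0.5, 0, 0, 0, 0, 0, 0, 1.6, 0, 0, 0, 0, 0, 0, 2.7, 0, 0, 0, 0, 0]

```text
clock: 24.08
eef_pos: [638.6, 93.1, -20.5]
tool_rot: [-3.14, -0.001, -0.187]
force: [0.1, 3.4, -0.5]
width: 0.0
gripper_force: 1.6
```

>>> play_rows:
  deltas: [0, -2, 0, 0, 0, 0, 0, 0, -2, 0, 0, 0, 0, 0, 0, 0, 0, 0, 0, 0, 0, 0, 0.5, 0, 0, 0, 0, 0]

```text
clock: 24.58
eef_pos: [638.5, 93.0, -20.5]
tool_rot: [-3.14, -0.001, -0.187]
force: [1.8, 4.8, -1.1]
width: -0.1
gripper_force: 2.1
```

>>> play_rows:
  deltas: [0, -6, 0, 0, 0, 0, 0, 0, -25, -10, 0, 0, 0, 0, 0, -25, -65, 0, 0, 0, 0, -50, -20, -75, 0, 0, 0, 0, -100, 0, -75, 0, 0, 0, 0, -145, 30, -75, 0, 0, 0, 0, -155, 80, -75, 0, 0, 0, 0, -155, 120, -75, 0, 0, 0, 0]

```text
clock: 25.58
eef_pos: [462.7, 1.9, 55.3]
tool_rot: [3.141, -0.0, -0.186]
force: [0.2, 0.6, -0.3]
width: 0.1
gripper_force: 0.0
```

```bash
python3 - <<'E'
from h import *
a=get_image('top')[168:312,252:402]; b=get_image('scene')[180:350,240:450]
o=np.hstack([cv2.resize(a,(417,400),interpolation=cv2.INTER_CUBIC),cv2.resize(b,(383,310),interpolation=cv2.INTER_CUBIC) if 0 else cv2.resize(b[:, :161],(379,400),interpolation=cv2.INTER_CUBIC)])
cv2.imwrite('pics/c1.png',o[:,:,::-1]);s=read_state();print(td(s['eef_pos']),s['eef_pos'][2])
E
```

```text
[-127.70795776   28.07638508] 55.13644198989828
```

View pics/c1.png

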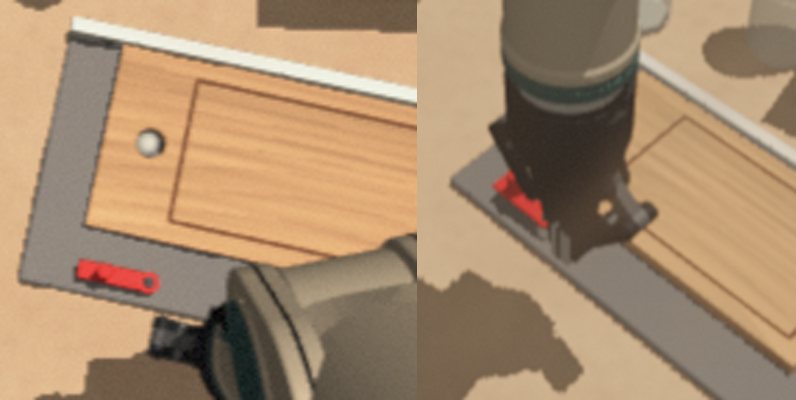

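```bash
python3 - <<'E'
from h import *
for n,(u,v),z in [('BL',(120,44),22),('FL',(87,224),22),('stud',(149,143),18),('inBL',(198,80),22),('inBR',(417,127),22),('FRedge',(225,257),22),('railL',(72,36),30),('railR',(417,102),30)]:
    print(n,td(p2w('top',252+(u+.5)/2.78-.5,168+(v+.5)/2.778-.5,z)).round(1))
E
```

```text
BL [ 86.2 145.7]
FL [-52.5 142.6]
stud [ 17.1 109.3]
inBL [71.3 82.5]
inBR [ 70.5 -86.4]
FRedge [-55.5  38.2]
railL [ 82.7 182.2]
railR [ 87.5 -81.3]
```

>>> play_rows:
  deltas: [5, -45, 0, 0, 0, 0, 0, 10, -90, 0, 0, 0, 0, 0, 10, -90, 25, 0, 0, 0, 0, 10, -90, 45, 0, 0, 0, 0, 10, -90, 53, 0, 0, 0, 0]

```text
clock: 26.3
eef_pos: [490.2, 90.3, 0.9]
tool_rot: [3.142, 0.0, -0.186]
force: [0.5, 0.2, 0.1]
width: 0.2
gripper_force: 0.0
```

>>> play_rows:
  deltas: [-4, 45, 0, 0, 0, 0, 0, -4, 90, 0, 0, 0, 0, 0, -4, 135, 0, 0, 0, 0, 0, -4, 178, 10, 0, 0, 0, 0, 5, 178, 22, 0, 0, 0, 0, 25, 178, 22, 0, 0, 0, 0, 42, 178, 22, 0, 0, 0, 0, 48, 178, 22, 0, 0, 0, 0, 50, 178, 22, 0, 0, 0, 0]

```text
clock: 27.42
eef_pos: [506.3, -95.1, -20.3]
tool_rot: [3.141, -0.0, -0.187]
force: [0.4, 0.6, 0.4]
width: -0.0
gripper_force: 0.0
```

>>> play_rows:
  deltas: [0.8, 0, 0, 0, 0, 0, 0, 1.6, 0, 0, 0, 0, 0, 0, 2.4, 0, 0, 0, 0, 0, 0, 3.1, 0, 0, 0, 0, 0, 0]

```text
clock: 27.92
eef_pos: [508.1, -95.7, -20.7]
tool_rot: [3.141, 0.002, -0.187]
force: [-2.3, 0.3, 1.1]
width: -0.0
gripper_force: 1.0
```

>>> play_rows:
  deltas: [0.5, 0, 0, 0, 0, 0, 0, 1, 0, 0, 0, 0, 0, 0]

```text
clock: 28.18
eef_pos: [509.0, -96.0, -20.7]
tool_rot: [3.141, 0.002, -0.187]
force: [-4.0, 0.7, 2.9]
width: -0.2
gripper_force: 1.9
```

>>> play_rows:
  deltas: [0.4, 0, 0, 0, 0, 0, 0, 0.8, 0, 0, 0, 0, 0, 0]

```text
clock: 28.42
eef_pos: [509.0, -96.0, -20.7]
tool_rot: [3.141, 0.003, -0.187]
force: [-6.9, 1.4, 4.1]
width: -0.3
gripper_force: 3.1
```

>>> play_rows:
  deltas: [-8, 0, 0, 0, 0, 0, 0, -40, 0, -2, 0, 0, 0, 0, -55, -20, -15, 0, 0, 0, 0, -57, -60, -22, 0, 0, 0, 0, -57, -110, -22, 0, 0, 0, 0, -57, -150, -22, 0, 0, 0, 0, -57, -174, -22, 0, 0, 0, 0, -57, -174, -22, 0, 0, 0, 0]

```text
clock: 29.42
eef_pos: [488.9, 88.5, 1.7]
tool_rot: [-3.139, -0.003, -0.183]
force: [-0.6, -0.0, -0.9]
width: 0.2
gripper_force: 0.0
```

```bash
python3 -c "
from h import *
s=read_state();print(td(s['eef_pos']),s['eef_pos'][2],s['force'])"
```

```text
[-118.64763287  121.97936536] 1.6643131420379516 [-0.63207689 -0.03740854 -0.85151621]
```

>>> play_rows:
  deltas: [6, 1, 0, 0, 0, 0, 0, 11, 2, 0, 0, 0, 0, 0, 15, 3, 0, 0, 0, 0, 0, 19, 4, 0, 0, 0, 0, 0, 23, 5, 0, 0, 0, 0, 0, 27, 6, 0, 0, 0, 0, 0, 31, 7, 0, 0, 0, 0, 0, 35, 8, 0, 0, 0, 0, 0]

```text
clock: 30.42
eef_pos: [520.0, 70.7, 1.3]
tool_rot: [3.141, 0.001, -0.187]
force: [-2.3, -1.1, -0.0]
width: 0.0
gripper_force: 0.9
```

```bash
cat > peg.py <<'E'
from h import *
s=read_state();print(td(s['eef_pos']),s['eef_pos'][2],s['force'])
for n in('top','scene'):
    im=get_image(n).astype(int);m=((im[:,:,0]>120)&(im[:,:,1]<70)&(im[:,:,2]<70)).astype(np.uint8)
    k,l,st,c=cv2.connectedComponentsWithStats(m)
    for i in range(1,k):
        p=td(p2w(n,*c[i],30))
        if st[i,4]>8 and abs(p[0]+70)<60 and abs(p[1]-110)<70:
            e=[td(p2w(n,u,v,30)).round() for v,u in np.argwhere(l==i)];e=np.array(e)
            print(n,st[i,4],p.round(),'min',e.min(0),'max',e.max(0))
E
python3 peg.py
```

```text
[-84.83718884 110.23943316] 1.3060967622193707 [-2.25108876 -1.06819271 -0.00531531]
scene 45 [-83.  96.] min [-93.  82.] max [-69. 107.]
```

>>> play_rows:
  deltas: [3, 0, 0, 0, 0, 0, 0, 6, 0, 0, 0, 0, 0, 0, -3, 0, 0, 0, 0, 0, 0, -4, -15, 0, 0, 0, 0, 0, -4, -31, 0, 0, 0, 0, 0, 10, -31, 0, 0, 0, 0, 0, 26, -31, 0, 0, 0, 0, 0, 26, -27, 0, 0, 0, 0, 0, 26, -23, 0, 0, 0, 0, 0, 26, -20, 0, 0, 0, 0, 0]

```text
clock: 31.78
eef_pos: [550.0, 86.5, 1.6]
tool_rot: [-3.14, -0.001, -0.187]
force: [3.3, 3.2, -1.1]
width: 0.1
gripper_force: 1.7
```

```bash
python3 peg.py
```

```text
[-58.23571947 131.37078082] 1.559858868872853 [ 3.25522438  3.19620263 -1.14504899]
scene 135 [-65. 106.] min [-87.  84.] max [-44. 128.]
```

>>> play_rows:
  deltas: [1, 3, 0, 0, 0, 0, 0, 2, 6, 0, 0, 0, 0, 0, 3, 9, 0, 0, 0, 0, 0, 4, 12, 0, 0, 0, 0, 0]

```text
clock: 32.38
eef_pos: [550.4, 72.4, 1.3]
tool_rot: [3.14, 0.001, -0.188]
force: [1.3, 1.8, 0.8]
width: -0.1
gripper_force: 0.6
```

```bash
python3 peg.py
```

```text
[-55.24997623 117.63083246] 1.2857271577465454 [1.29995416 1.75191334 0.84075132]
scene 141 [-59.  96.] min [-81.  83.] max [-36. 114.]
```

Peg at about y 100; push on to the stop (about y 108).

>>> play_rows:
  deltas: [0, 2, 0, 0, 0, 0, 0, 0, 4, 0, 0, 0, 0, 0, 0, 6, 0, 0, 0, 0, 0, 0, 8, 0, 0, 0, 0, 0]

```text
clock: 32.98
eef_pos: [549.6, 65.3, 1.4]
tool_rot: [3.142, 0.0, -0.187]
force: [1.0, 1.1, 0.3]
width: 0.2
gripper_force: 0.4
```

>>> play_rows:
  deltas: [0, 0.7, 0, 0, 0, 0, 0, 0, 1.4, 0, 0, 0, 0, 0]

```text
clock: 33.22
eef_pos: [549.4, 64.1, 1.4]
tool_rot: [3.142, 0.0, -0.187]
force: [1.0, 1.3, 0.1]
width: -0.1
gripper_force: 0.4
```

>>> play_rows:
  deltas: [0, 0.7, 0, 0, 0, 0, 0, 0, 1.4, 0, 0, 0, 0, 0, 0, 2, 0, 0, 0, 0, 0]

```text
clock: 33.6
eef_pos: [549.4, 63.4, 1.5]
tool_rot: [-3.14, -0.0, -0.186]
force: [0.8, 3.5, -0.8]
width: -0.0
gripper_force: 2.2
```

>>> play_rows:
  deltas: [0, 0.5, 0, 0, 0, 0, 0, 0, 1, 0, 0, 0, 0, 0]

```text
clock: 33.85
eef_pos: [549.3, 63.2, 1.5]
tool_rot: [-3.139, -0.001, -0.186]
force: [1.0, 6.7, -1.1]
width: -0.1
gripper_force: 3.3
```

```bash
python3 peg.py
```

```text
[-54.62479631 108.37557251] 1.5234063634293054 [ 1.02663264  6.66475279 -1.08054117]
scene 136 [-59.  90.] min [-83.  81.] max [-35. 106.]
```

>>> play_rows:
  deltas: [0, -8, 0, 0, 0, 0, 0, 0, -25, 0, 0, 0, 0, 0, 0, -25, -40, 0, 0, 0, 0, 0, -25, -95, 0, 0, 0, 0, -30, 0, -140, 0, 0, 0, 0, -60, 50, -150, 0, 0, 0, 0, -80, 100, -150, 0, 0, 0, 0, -80, 150, -150, 0, 0, 0, 0, -80, 200, -150, 0, 0, 0, 0, -80, 200, -150, 0, 0, 0, 0]

```text
clock: 35.2
eef_pos: [431.8, -124.4, 151.4]
tool_rot: [3.139, 0.001, -0.195]
force: [0.4, 0.8, 0.4]
width: 0.1
gripper_force: 0.0
```

```bash
python3 peg.py; python3 - <<'E'
from h import *
im=get_image('top').astype(int);m=((im[:,:,0]>110)&(im[:,:,1]<80)&(im[:,:,2]<80)).astype(np.uint8)
m[:235]=0;m[300:]=0;m[:,:255]=0;m[:,360:]=0
pts=np.array([td(p2w('top',u,v,29)) for v,u in np.argwhere(m)]);print(len(pts),pts.mean(0),pts.min(0),pts.max(0))
b=np.array(get_image('top')[168:312,252:457]);print(read_state()['force'])
# hole patch brightness and similarity with c1-time view
a=cv2.imread('pics/c1.png')[:400,:417];c=cv2.resize(b[:, :150],(417,400),interpolation=cv2.INTER_CUBIC)[:,:,::-1].copy()
for n,(x,y,w,h) in {'stud':(130,122,40,42),'FL':(70,200,40,40),'BL':(100,50,40,40),'inBL':(180,65,50,40)}.items():
    r=cv2.matchTemplate(c[y-20:y+h+20,x-20:x+w+20],a[y:y+h,x:x+w],cv2.TM_CCOEFF_NORMED);_,mm,_,l=cv2.minMaxLoc(r);print(n,round(mm,3),l[0]-20,l[1]-20)
E
```

```text
[-135.34210484  -97.80831409] 151.3868463667547 [0.41950185 0.77848574 0.36694806]
top 75 [-67.  93.] min [-93.  84.] max [-40.  99.]
scene 40 [-49.  92.] min [-61.  85.] max [-40. 102.]
167 [-64.30715887  90.81186418] [-93.78565083  83.82191887] [-34.44450419  99.03522737]
[ 0.97865209  0.39335266 -0.02898692]
stud 0.993 0 0
FL 0.997 0 0
BL 0.984 -1 0
inBL 0.969 -1 -1
```

```bash
python3 -c "
from cell import *
print(finish_job())"
```

```text
the job is handed in; nothing more can be done
None
```

The board's hole is over the stud, the board lies flat and against the rail, and the red catch is swung over its edge to its stop. I handed the job in at about 35 s. The closing checks were by image measurement only, and early on I pressed a closed finger on the bare deck with about 36 N while finding its height; my pushes on the board read 8 N at most.

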